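Put the tested battery cells away by grade

ROBOT

A 6-joint arm with a two-finger parallel gripper is mounted at the origin on the work surface. World frame = base frame: x ahead of the robot, y to its left, z up, the work surface at z = 0. Lengths are in mm, angles in rad, forces in N, time in s.
With the tool pointing down it reaches from about 300 to 950 mm from the base axis. Payload 3.1 kg.
Tool frame: the origin (TCP) lies at the very end of the fingers, on their centre line; the grasp point (between the pads) lies env.grip_point_offset behind it (env.grip_point_offset is the distance from the TCP to the grasp point, in mm); z points along the fingers, y is the line along which they close (so a half turn about z gives the same grasp; the last joint's range is limited). The gripper opens to 85 mm and grips with 20 to 120 N. Pads are 22 mm wide; open, the fingers measure 114 mm over their backs; the gripper's body (76 mm by 85 mm) begins 54 mm behind the grasp point. The pads swing forward as they close: fully open they stand 13 mm farther back than shut.
Start: joints at [1.114, 0.308, 1.634, -0, 1.2, -0.07], TCP at [235.792, 578.821, 231.272] pointing down, gripper open.
Joint ranges: [-3.06, 3.06], [-0.79, 1.96], [0.05, 2.63], [-1.19, 4.34], [0.05, 2.64], [-2.94, 2.94]. Speed limits (rad/s): [2.79, 2.79, 3.14, 3.14, 3.14, 3.14].

INTERFACE

Orientations are given as a unit quaternion [w, x, y, z].
In Python, from plant import monitor, viewer, workorder, env gives the robot as it stands.
- The arm moves only by the tool jog_arm, never from a script. Its argument "rows" is a list of rows, each a list of 3 entries, a list of its own where there are three numbers: the gripper's target within -1 to 1 (fully open at 1, half-way at 0, shut at -1), then the shift along the tool's x, y, z in m, then the turn about the tool's z in rad. A call has exactly 5 rows; each row shifts and turns the commanded pose from where the row before left it, along the tool's axes as they then stand; what a row does not reach is not made up. A row lasts 1/12 s, in which the tool goes at most 41.7 mm and 7.16 degrees, less where a joint would pass 70% of its speed; a pose out of reach is approached as far as the arm can. A call with a gripper value outside its range is refused whole. The fingers move at their own pace and stop on an object; "squeeze" is the grip in N (left out, the last holds). Time passes only in rows, so rows that do not move let the fingers close, or fill a call up. It gives the time, the measured TCP pose, the force, the opening and the grip force at its end, in the units of the state.
- monitor.state(): the state, without advancing time (a new reading comes with each control period).
- viewer.snapshot(name): name is "scene" or "top"; returns (picture, depth): 400x640x3 uint8, red, green, blue; 400x640 float32, mm along the optical axis (not along the pixel's ray), 0 where there is no reading.
- viewer.camera_model(name): a dict with "fx", "fy", "cx", "cy" (pixels), "R" (3x3) and "t" (3): a world point X has camera coordinates R X + t. Camera axes: x right, y down, z forward; pixel columns grow to the right and rows downward; lengths in mm; the calibration is good to about 2 mm. A picture is of the moment at which its call begins. camera_model takes no time and is no camera call.
- workorder.finish_job(): hands the job in; it is judged then, once.
The state is a dict: "time": time; "joints": joint angles; "qd": joint speeds; "tau": joint torques, N m; "tool_pos": TCP position; "tool_rot": TCP orientation; "contact_force": force on the tool from outside, world axes, zero at the start; "torque": the same for the moment, N m; "width": opening from 0.0 (shut) to 1.0 (fully open); "gripper_force": force on a finger pad.
Only numpy, scipy, OpenCV 4.12 (cv2) and the standard library are available. Lean on these libraries where they do the work, as an engineer would, in place of code of your own. Each camera call takes 0.05 s, during which the arm holds its last target. There are 200 camera calls.

TASK

The battery cells in the tester cradle have been graded: put the coloured ones away in the storage bays, each lying along the bay whose tabs match its colour, centred and resting on both of its V supports. Log them in one after another in the order red, yellow, green, blue, laying each one down and letting go of it rather than dropping it, and leave the black dud where it lies.

Things in the scene. Friction and masses are not known exactly. Their poses are not given: they have to be found in the camera images.
- cell_red: red wrapped cylindrical battery cell, 18 mm diameter, 65 mm long, 47 g or so, lying level. Origin at its middle, on its axis; its x axis runs along the cell (it may roll, so its y and z axes mean nothing). At the start it lies along the cradle's x axis in one of the cradle's five places, its axis 36 mm above the table.
- cell_yellow: yellow wrapped cylindrical battery cell, 18 mm diameter, 65 mm long, 47 g or so, lying level. Origin at its middle, on its axis; its x axis runs along the cell (it may roll, so its y and z axes mean nothing). At the start it lies along the cradle's x axis in one of the cradle's five places, its axis 36 mm above the table.
- cell_green: green wrapped cylindrical battery cell, 18 mm diameter, 65 mm long, 47 g or so, lying level. Origin at its middle, on its axis; its x axis runs along the cell (it may roll, so its y and z axes mean nothing). At the start it lies along the cradle's x axis in one of the cradle's five places, its axis 36 mm above the table.
- cell_blue: blue wrapped cylindrical battery cell, 18 mm diameter, 65 mm long, 47 g or so, lying level. Origin at its middle, on its axis; its x axis runs along the cell (it may roll, so its y and z axes mean nothing). At the start it lies along the cradle's x axis in one of the cradle's five places, its axis 36 mm above the table.
- cell_black: black wrapped cylindrical battery cell, 18 mm diameter, 65 mm long, 47 g or so, lying level. Origin at its middle, on its axis; its x axis runs along the cell (it may roll, so its y and z axes mean nothing). At the start it lies along the cradle's x axis in one of the cradle's five places, its axis 36 mm above the table. A dud that stays in its place.
- bay_red: storage bay with red tabs at both ends: fixed white module 96 mm long (x), 48 mm wide (y). Origin: centre of its underside, 6 mm above the table; z up. V cheeks (45 degrees, 6 mm thick, 28 mm wide and 31 mm high above the origin) at x = -23 and 23 mm carry a cell along x, its axis 30 mm above the origin; fingers have 40 mm free between them, down to its floor at z = 4 mm. Bays side by side, 52 mm apart, mixed.
- bay_yellow: storage bay with yellow tabs at both ends: fixed white module 96 mm long (x), 48 mm wide (y). Origin: centre of its underside, 6 mm above the table; z up. V cheeks (45 degrees, 6 mm thick, 28 mm wide and 31 mm high above the origin) at x = -23 and 23 mm carry a cell along x, its axis 30 mm above the origin; fingers have 40 mm free between them, down to its floor at z = 4 mm. Bays side by side, 52 mm apart, mixed.
- bay_green: storage bay with green tabs at both ends: fixed white module 96 mm long (x), 48 mm wide (y). Origin: centre of its underside, 6 mm above the table; z up. V cheeks (45 degrees, 6 mm thick, 28 mm wide and 31 mm high above the origin) at x = -23 and 23 mm carry a cell along x, its axis 30 mm above the origin; fingers have 40 mm free between them, down to its floor at z = 4 mm. Bays side by side, 52 mm apart, mixed.
- bay_blue: storage bay with blue tabs at both ends: fixed white module 96 mm long (x), 48 mm wide (y). Origin: centre of its underside, 6 mm above the table; z up. V cheeks (45 degrees, 6 mm thick, 28 mm wide and 31 mm high above the origin) at x = -23 and 23 mm carry a cell along x, its axis 30 mm above the origin; fingers have 40 mm free between them, down to its floor at z = 4 mm. Bays side by side, 52 mm apart, mixed.
- cradle: tester holding the cells: fixed grey base 92 mm (x) by 260 mm (y), 10 mm thick, origin at the centre of its underside on the table; five places along y, 52 mm apart, with black V cheeks as in the bays (at x = -23 and 23 mm, tops 37 mm above the table); a black housing 26 mm high along its +x side (x = 46 to 72 mm). Stands left or right of the bays.
There are look-alikes about, which are no part of the job. There is more than one size of the cell_blue; the job needs the largest.

How it is judged:
By the outcome, as a careful person would: the job done as asked, in the order asked, and still so for the second after the job is handed in, with the robot touching nothing.
It also fails if it takes over 118 s, if anything falls off the work surface, if the arm or the gripper's body presses on something with over 40 N, if the wrist force passes 120 N, or if a joint passes its speed limit or range.

## Working session

There is one attempt and no reset: what is moved stays moved. The work goes in short steps, Python scripts to look and compute and a tool call to move; the robot and the scene stay as the last step left them, time stands still between calls to the robot, and variables do not carry over. Pictures are saved under pics/ and viewed, at most 14 in all, crops included, and the job is handed in when it is done.

Besides the shell and the picture viewer there is one more tool, called after "Call:" by a JSON object that holds its "api" and its "payload". jog_arm: Moves the arm, as the interface text tells. Its arguments: {"type":"object","properties":{"rows":{"type":"array"},"squeeze":{"type":"number"}},"required":["rows"]}

```bash
mkdir -p pics; python3 - <<'E'
from plant import monitor, viewer, env
import cv2,numpy as np
print(env.grip_point_offset, monitor.state())
for n in("top","scene"):
    p,d=viewer.snapshot(n); cv2.imwrite(f"pics/{n}0.png",p[:,:,::-1]); np.savez(f"{n}0.npz",p=p,d=d)
    m=viewer.camera_model(n); print(n,m)
E
```

```text
18.700000000000003 {'time': 0.0, 'joints': array([ 1.11429008e+00,  3.09002661e-01,  1.63525045e+00, -1.13667468e-06,
        1.19971346e+00, -6.97033140e-02]), 'qd': array([ 1.65455239e-03,  1.45000298e-03, -3.10816235e-04,  1.42508876e-03,
       -2.98482291e-05, -1.75253876e-03]), 'tau': array([-1.08743057e-03, -4.15241504e+01, -2.76669770e+01, -1.16364308e-04,
        1.01397987e-02,  2.45859972e-06]), 'tool_pos': array([235.41605238, 578.04013896, 230.01812319]), 'tool_rot': array([-3.08192234e-04,  1.92197712e-01,  9.81355507e-01, -1.14624796e-03]), 'contact_force': array([-0.65099069, -0.11847529, -0.17734827]), 'torque': array([ 0.02472301, -0.03177957, -0.02263879]), 'gripper_force': 0.0, 'width': 1.0003512257109493}
top {'fx': 507.5390685420774, 'fy': 507.5390685420774, 'cx': 312.6700569459192, 'cy': 197.34147883090725, 'R': array([[ 0.01072318, -0.9995836 , -0.02678885],
       [-0.99651283, -0.00846559, -0.08300915],
       [ 0.0827478 ,  0.02758555, -0.99618866]]), 't': array([  10.68114927,  515.51768558, 1196.95029305])}
scene {'fx': 403.6414781295751, 'fy': 403.6414781295751, 'cx': 315.6422317400035, 'cy': 202.0446499902981, 'R': array([[-0.70484662,  0.70915531,  0.01702904],
       [ 0.42319968,  0.43965202, -0.79221722],
       [-0.56929191, -0.55118494, -0.61000154]]), 't': array([ 365.56497156, -158.25907851, 1089.91506688])}
```

View pics/top0.png

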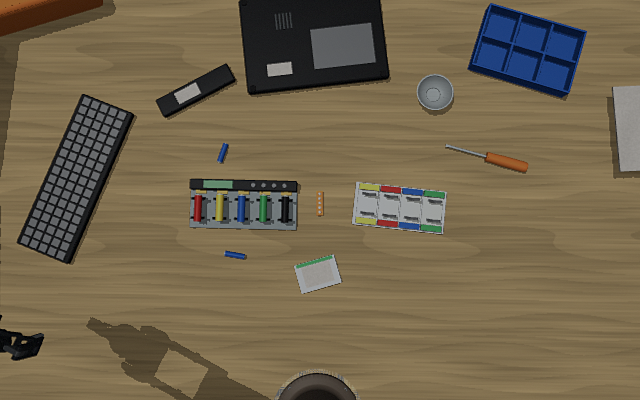

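View pics/scene0.png

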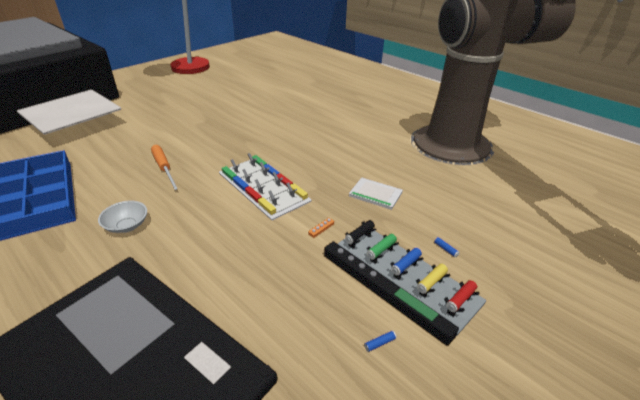

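The top picture shows the cradle at (243,207). Its cells are red at (198,208), yellow (220,208), blue (241,208), green (263,208) and black (286,208). The bays, left to right, have yellow, red, blue and green tabs at (368,204), (390,205), (411,208) and (433,211).

Candidates for cell_blue are the cradle cell (241,208) and two loose thin cells at (222,152) and (235,255). By the description it is the one in the cradle, which is also the biggest. I'll check that in a crop.

```bash
cat > h.py <<'E'
import numpy as np,cv2
from plant import monitor, viewer, env
def back(m,u,v,z):
    R,t=np.array(m["R"]),np.array(m["t"]); C=-R.T@t
    r=R.T@np.array([(u-m["cx"])/m["fx"],(v-m["cy"])/m["fy"],1]); return C+r*(z-C[2])/r[2]
def cloud(m,d):
    v,u=np.mgrid[:400,:640]; P=np.stack([(u-m["cx"])/m["fx"]*d,(v-m["cy"])/m["fy"]*d,d],-1)
    return (P-np.array(m["t"]))@np.array(m["R"])
def masks(p):
    h=cv2.cvtColor(p,cv2.COLOR_RGB2HSV); H,S,V=[h[...,i].astype(int) for i in range(3)]
    s=(S>140)&(V>70)
    return dict(red=s&((H<6)|(H>174)),yellow=s&(H>21)&(H<34),green=s&(H>45)&(H<85),blue=s&(H>98)&(H<125))
def blobs(p,d,m,box,amin=12):
    P=cloud(m,d); out=[]
    for c,k in masks(p).items():
        n,l,st,ce=cv2.connectedComponentsWithStats(k.astype(np.uint8))
        for i in range(1,n):
            u,v=ce[i]
            if st[i,4]>=amin and box[0]<u<box[2] and box[1]<v<box[3]:
                q=P[(l==i)&(d>0)]; r=cv2.minAreaRect(np.argwhere(l==i)[:,::-1].astype(np.float32))
                out.append((c,ce[i].round(1),st[i,4],np.median(q,0).round(1),q.mean(0).round(1),q[:,:2].min(0).round(),q[:,:2].max(0).round(),np.percentile(q[:,2],[10,90]).round(1)))
    return out
E
python3 - <<'E'
from h import *
m=viewer.camera_model("top"); z=np.load("top0.npz"); p,d=z["p"],z["d"]
for b in blobs(p,d,m,(180,135,460,270)): print(*b)
P=cloud(m,d); print("table z",P[300,300],P[120,300])
# bay (white) outline & cradle base
c=p[135:275,180:460]; cv2.imwrite("pics/crop0.png",cv2.resize(c[:,:,::-1],(800,400),interpolation=cv2.INTER_CUBIC))
E
```

```text
red [390.5 189. ] 110 [ 537.1 -170.3   20.4] [ 537.2 -170.8   20.5] [ 530. -194.] [ 545. -148.] [17.4 23.4]
red [197.1 208.1] 167 [485.6 288.   44.2] [485.8 288.2  44.1] [455. 281.] [517. 298.] [40.4 48. ]
red [387.1 222.9] 106 [ 455.7 -162.2   20.1] [ 455.9 -162.6   19.8] [ 449. -186.] [ 463. -138.] [16.2 22.5]
yellow [368.2 185.1] 26 [ 546.5 -116.    19.7] [ 546.1 -117.3   19.9] [ 539. -141.] [549. -97.] [16.9 23.2]
yellow [216.5 208. ] 55 [485.1 242.   44.7] [486.1 242.1  44.4] [458. 239.] [517. 247.] [41.3 47.3]
yellow [220.9 208. ] 87 [486.3 231.7  43. ] [486.5 232.1  42.6] [458. 228.] [518. 236.] [39.1 46. ]
yellow [367.4 218.7] 18 [ 464.9 -116.1   19.5] [ 465.4 -115.7   19.1] [ 462. -134.] [467. -96.] [14.7 22. ]
green [433.8 193.7] 79 [ 526.3 -274.1   19.9] [ 526.6 -273.9   19.8] [ 519. -296.] [ 534. -250.] [17.  22.6]
green [262.7 208.6] 112 [485.  131.3  43.9] [485.9 132.7  44. ] [457. 126.] [516. 142.] [40.5 47.9]
green [430.9 227.7] 67 [ 447.2 -267.    20. ] [ 445.6 -266.1   19.9] [ 438. -288.] [ 452. -242.] [17.6 22.3]
green [326.4 257.5] 17 [370.7 -17.6   9.3] [371.8 -18.4   9.6] [368. -30.] [376.  -8.] [ 6.9 12. ]
green [315.8 260.5] 12 [364.4   7.5  11. ] [364.4   6.9  10.4] [361.  -3.] [368.  16.] [ 6.9 13. ]
blue [222.3 151.9] 86 [625.6 238.1  13.6] [625.7 238.2  13.4] [603. 227.] [648. 249.] [10.2 17.2]
blue [412.2 191.3] 110 [ 532.6 -222.5   20. ] [ 532.1 -222.5   20.1] [ 523. -246.] [ 541. -200.] [16.8 23.4]
blue [240.6 208.3] 172 [486.7 184.6  44.1] [486.1 184.9  44.1] [456. 177.] [515. 194.] [40.9 47.7]
blue [408.5 225.3] 109 [ 451.2 -213.6   19.7] [ 450.6 -213.2   20. ] [ 442. -236.] [ 459. -190.] [16.9 23.2]
blue [234.3 254.5] 96 [377.5 203.4  12.5] [376.6 202.9  12.8] [368. 180.] [385. 226.] [ 9.1 17.2]
table z [269.85932516  43.78374573   5.36806918] [ 7.09128996e+02  4.96877182e+01 -4.61332803e-02]
```

View pics/crop0.png

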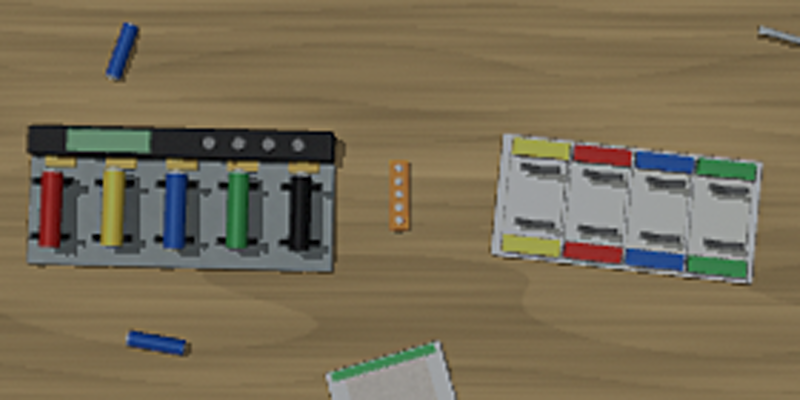

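Row format check: the first call only turns the tool (y onto world y), lowers it and half closes the gripper.

Call:
{"api": "jog_arm", "payload": {"rows": [[0, [0, 0, 0.015], -0.097], [0, [0, 0, 0.015], -0.097], [0, [0, 0, 0.015], -0.097], [0, [0, 0, 0.015], -0.097], [0, [0, 0, 0], 0]], "squeeze": 40}}

```text
time: 0.52
tool_pos: [234.4, 575.9, 166.9]
tool_rot: [-0.002, -0.001, 1.0, -0.004]
contact_force: [0.0, -1.2, -1.2]
width: 0.501
gripper_force: 0.0
```

```bash
cat >> h.py <<'E'
def where():
    s=monitor.state(); q=s["tool_rot"]
    from scipy.spatial.transform import Rotation as Rn
    M=Rn.from_quat(np.r_[q[1:],q[0]]).as_matrix(); return s,M
def go(x,y,z=None,yaw=0.):
    "shift in m in tool axes and turn about tool z to reach world x,y,z and tool y at pi/2+yaw"
    s,M=where(); d=np.array([x,y,s["tool_pos"][2] if z is None else z])-s["tool_pos"]
    print("t",round(s["time"],2),"pos",s["tool_pos"].round(1),"tilt",M[:,2].round(3),"w",round(s["width"],3),"F",s["contact_force"].round(1),"g",round(s["gripper_force"],1))
    print("tool shift mm",(M.T@d).round(1),"turn",round(np.arctan2(M[1,1],M[0,1])-np.pi/2-yaw,3))
E
python3 - <<'E'
from h import *
go(486,290,110)
# cell axis direction & depth-free centroid
z=np.load("top0.npz"); m=viewer.camera_model("top"); P=cloud(m,z["d"])
for c,k in masks(z["p"]).items():
    k=k.copy(); k[:, :185]=0; k[:,275:]=0; k[:190]=0; k[230:]=0
    v,u=np.nonzero(k); q=np.array([back(m,a,b,42) for a,b in zip(u,v)])
    f=cv2.fitLine(q[:,:2].astype(np.float32),cv2.DIST_L2,0,.01,.01).ravel(); print(c,q.mean(0).round(1),q[:,0].min().round(1),q[:,0].max().round(1),"ang",np.arctan(f[1]/f[0]).round(3))
E
```

```text
t 0.52 pos [234.4 575.9 166.9] tilt [-0.004 -0.007 -1.   ] w 0.501 F [ 0.  -1.2 -1.2] g 0.0
tool shift mm [-251.1 -286.2   58.1] turn 0.003
red [485.9 288.8  42. ] 455.3 517.0 ang 0.008
yellow [492.  228.6  42. ] 458.0 529.4 ang -1.035
green [486.1 133.   42. ] 456.8 515.9 ang 0.006
blue [486.3 185.3  42. ] 456.2 515.5 ang -0.025
```

Call:
{"api": "jog_arm", "payload": {"rows": [[0, [-0.024, -0.028, 0], 0], [0, [-0.024, -0.028, 0], 0], [0, [-0.024, -0.028, 0], 0], [0, [-0.024, -0.028, 0], 0], [0, [-0.024, -0.028, 0], 0]]}}

```text
time: 0.93
tool_pos: [356.9, 437.9, 172.0]
tool_rot: [0.0, 0.0, 1.0, 0.0]
contact_force: [0.4, 0.1, 0.4]
width: 0.502
gripper_force: 0.0
```

Call:
{"api": "jog_arm", "payload": {"rows": [[0, [-0.024, -0.028, 0.01], 0], [0, [-0.024, -0.028, 0.01], 0], [0, [-0.024, -0.028, 0.01], 0], [0, [-0.024, -0.028, 0.01], 0], [0, [0, 0, 0], 0]]}}

```text
time: 1.35
tool_pos: [455.0, 321.9, 130.1]
tool_rot: [-0.0, 0.003, 1.0, -0.002]
contact_force: [-0.4, 0.5, 0.0]
width: 0.499
gripper_force: 0.0
```

```bash
python3 - <<'E'
from h import *
go(486,290,80)
E
```

```text
t 1.35 pos [455.  321.9 130.1] tilt [-0.    -0.003 -1.   ] w 0.499 F [-0.4  0.5  0. ] g 0.0
tool shift mm [-31.2 -31.6  50.2] turn -0.006
```

Call:
{"api": "jog_arm", "payload": {"rows": [[0, [-0.016, -0.016, 0.02], 0], [0, [-0.016, -0.016, 0.02], 0], [0, [0, 0, 0], 0], [0, [0, 0, 0], 0], [0, [0, 0, 0], 0]]}}

```text
time: 1.77
tool_pos: [484.1, 295.8, 91.9]
tool_rot: [0.0, 0.0, 1.0, 0.0]
contact_force: [-0.3, -0.6, -0.4]
width: 0.498
gripper_force: 0.0
```

```bash
python3 - <<'E'
from h import *
go(486,290,60)
for i in range(3):
    p,d=viewer.snapshot("top"); go(486,290,60)
p2,d2=viewer.snapshot("scene"); cv2.imwrite("pics/s1.png",p2[:,:,::-1])
c=np.hstack([cv2.resize(p[140:260,150:310],(480,360)),cv2.resize(p2[180:360,360:500],(280,360))]); cv2.imwrite("pics/c1.png",c[:,:,::-1])
E
```

```text
t 1.77 pos [484.1 295.8  91.9] tilt [ 0.     0.001 -1.   ] w 0.498 F [-0.3 -0.6 -0.4] g 0.0
tool shift mm [-1.9 -5.8 31.9] turn -0.0
t 1.82 pos [484.3 296.2  92.3] tilt [ 0.001  0.001 -1.   ] w 0.501 F [-0.4 -0.8 -0.4] g 0.0
tool shift mm [-1.7 -6.2 32.3] turn 0.001
t 1.87 pos [484.3 296.4  92.5] tilt [ 0.002  0.001 -1.   ] w 0.502 F [ 1.1  0.5 -0.3] g 0.0
tool shift mm [-1.6 -6.4 32.5] turn 0.002
t 1.92 pos [484.3 296.4  92.5] tilt [ 0.002  0.001 -1.   ] w 0.5 F [-0.7  0.8  0.4] g 0.0
tool shift mm [-1.7 -6.4 32.5] turn 0.002
```

View pics/c1.png

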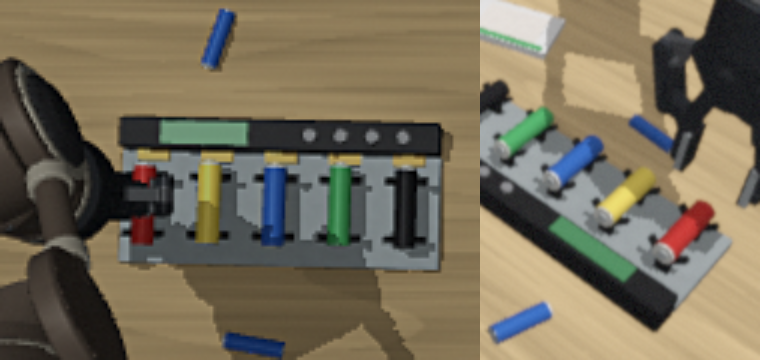

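The crop shows the gripper over the red cell at crop (145,190). Both fingers stand clear of the yellow cell. Going down.

Call:
{"api": "jog_arm", "payload": {"rows": [[0, [-0.002, -0.006, 0.02], 0], [0, [0, 0, 0.025], 0], [0, [0, 0, 0.018], 0], [0, [0, 0, 0.01], 0], [0, [0, 0, 0], 0]]}}

```text
time: 2.38
tool_pos: [484.0, 288.7, 16.3]
tool_rot: [-0.002, -0.001, 1.0, -0.001]
contact_force: [-1.3, -0.2, -0.9]
width: 0.498
gripper_force: 0.0
```

Call:
{"api": "jog_arm", "payload": {"rows": [[-0.3, [0, 0, 0], 0], [-0.5, [0, 0, 0], 0], [-0.8, [0, 0, 0], 0], [-0.8, [0, 0, 0], 0], [-0.8, [0, 0, 0], 0]]}}

```text
time: 2.8
tool_pos: [487.3, 289.6, 19.8]
tool_rot: [0.001, -0.001, 1.0, 0.001]
contact_force: [-0.1, -2.0, 4.5]
width: 0.193
gripper_force: 39.1
```

```bash
python3 - <<'E'
from h import *
go(486,290,18)
E
```

```text
t 2.8 pos [487.3 289.6  19.8] tilt [ 0.002  0.001 -1.   ] w 0.193 F [-0.1 -2.   4.5] g 39.1
tool shift mm [1.3 0.4 1.8] turn 0.001
```

Call:
{"api": "jog_arm", "payload": {"rows": [[-0.8, [0, 0, -0.01], 0], [-0.8, [0, 0, -0.02], 0], [-0.8, [0, 0, -0.03], 0], [-0.8, [0, -0.02, -0.01], 0], [-0.8, [0, -0.036, 0], 0]]}}

```text
time: 3.22
tool_pos: [490.3, 236.7, 93.2]
tool_rot: [0.005, -0.002, 1.0, 0.003]
contact_force: [1.4, -0.2, 0.1]
width: 0.195
gripper_force: 39.1
```

Call:
{"api": "jog_arm", "payload": {"rows": [[-0.8, [-0.002, -0.036, 0], 0], [-0.8, [-0.002, -0.036, 0], 0], [-0.8, [-0.002, -0.036, 0], 0], [-0.8, [-0.002, -0.036, 0], 0], [-0.8, [-0.002, -0.036, 0], 0]]}}

```text
time: 3.63
tool_pos: [496.4, 51.7, 89.1]
tool_rot: [0.001, -0.001, 1.0, 0.0]
contact_force: [1.1, -0.1, -0.2]
width: 0.196
gripper_force: 39.1
```

Call:
{"api": "jog_arm", "payload": {"rows": [[-0.8, [0, -0.036, 0], 0], [-0.8, [0, -0.036, 0], 0], [-0.8, [0, -0.036, 0], 0], [-0.8, [0, -0.036, 0], 0], [-0.8, [0, -0.036, 0], 0]]}}

```text
time: 4.05
tool_pos: [496.6, -128.5, 89.0]
tool_rot: [0.001, -0.001, 1.0, 0.0]
contact_force: [0.8, -0.5, -1.2]
width: 0.194
gripper_force: 39.1
```

Call:
{"api": "jog_arm", "payload": {"rows": [[-0.8, [0, -0.03, 0], 0.05], [-0.8, [0, -0.01, 0], 0.05], [-0.8, [0, 0, 0], 0], [-0.8, [0, 0, 0], 0], [-0.8, [0, 0, 0], 0]]}}

```text
time: 4.47
tool_pos: [495.9, -165.9, 88.3]
tool_rot: [-0.0, 0.049, 0.999, 0.0]
contact_force: [-0.4, -0.3, -1.0]
width: 0.196
gripper_force: 39.1
```

```bash
python3 - <<'E'
from h import *
go(497.7,-166.6,36,-.1)
p,d=viewer.snapshot("top"); p2,d2=viewer.snapshot("scene")
c=np.hstack([cv2.resize(p[160:260,330:470],(504,360)),cv2.resize(p2[110:230,200:320],(360,360))])[:,:800]; cv2.imwrite("pics/c2.png",c[:,:,::-1])
go(497.7,-166.6,36,-.1)
E
```

```text
t 4.47 pos [ 495.9 -165.9   88.3] tilt [-0.     0.001 -1.   ] w 0.196 F [-0.4 -0.3 -1. ] g 39.1
tool shift mm [-1.9 -0.6 52.3] turn 0.002
t 4.57 pos [ 496.  -165.5   88.3] tilt [-0.     0.001 -1.   ] w 0.194 F [-0.3  0.1 -0.6] g 39.1
tool shift mm [-1.8 -1.  52.3] turn 0.003
```

View pics/c2.png

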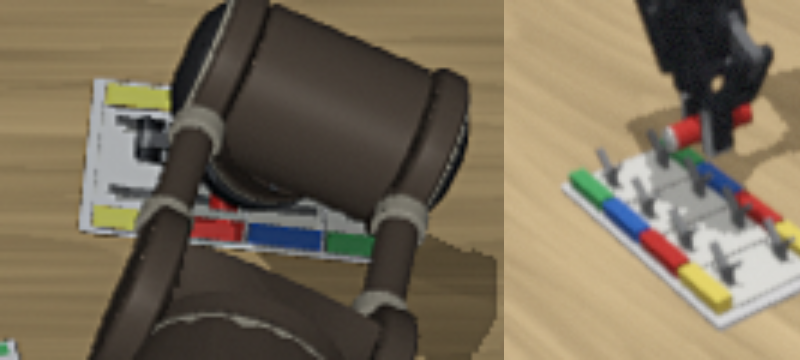

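Held red cell at crop (700,128) in the scene view, level, over the bays. Its bay has tabs at left crop (218,228), which matches. Lowering.

Call:
{"api": "jog_arm", "payload": {"rows": [[-0.8, [-0.002, -0.001, 0.02], 0], [-0.8, [0, 0, 0.025], 0], [-0.8, [0, 0, 0.015], 0], [-0.8, [0, 0, 0.006], 0], [-0.8, [0, 0, 0], 0]]}}

```text
time: 4.98
tool_pos: [497.1, -166.8, 21.1]
tool_rot: [-0.001, 0.048, 0.999, 0.0]
contact_force: [-1.3, 0.7, -0.3]
width: 0.191
gripper_force: 39.2
```

Call:
{"api": "jog_arm", "payload": {"rows": [[-0.8, [0, 0, 0.001], 0], [-0.8, [0, 0, 0.001], 0], [-0.8, [0, 0, 0], 0], [-0.8, [0, 0, 0], 0], [-0.8, [0, 0, 0], 0]]}}

```text
time: 5.4
tool_pos: [498.6, -168.1, 20.9]
tool_rot: [0.001, 0.049, 0.999, -0.0]
contact_force: [-0.2, 0.0, -0.1]
width: 0.2
gripper_force: 39.3
```

```bash
python3 - <<'E'
from h import *
go(497.7,-166.6,19.8,-.1)
E
```

```text
t 5.4 pos [ 498.6 -168.1   20.9] tilt [ 0.001 -0.    -1.   ] w 0.2 F [-0.2  0.  -0.1] g 39.3
tool shift mm [1.  1.4 1.1] turn 0.001
```

Call:
{"api": "jog_arm", "payload": {"rows": [[-0.8, [0, 0.001, 0.001], 0], [-0.8, [0, 0, 0], 0], [-0.8, [0, 0, 0], 0], [-0.8, [0, 0, 0], 0], [-0.8, [0, 0, 0], 0]]}}

```text
time: 5.82
tool_pos: [498.8, -167.2, 19.8]
tool_rot: [0.001, 0.049, 0.999, -0.0]
contact_force: [0.9, 0.8, 4.6]
width: 0.192
gripper_force: 39.6
```

Call:
{"api": "jog_arm", "payload": {"rows": [[-0.8, [0, 0, 0.001], 0], [-0.8, [0, 0, 0], 0], [-0.8, [0, 0, 0], 0], [-0.8, [0, 0, 0], 0], [-0.8, [0, 0, 0], 0]]}}

```text
time: 6.23
tool_pos: [498.9, -167.3, 19.7]
tool_rot: [0.0, 0.049, 0.999, -0.0]
contact_force: [-2.4, 1.0, 10.5]
width: 0.191
gripper_force: 40.3
```

Contact is felt (10 N) at the same height as the grasp, so the cell is resting on its supports. Releasing and lifting.

Call:
{"api": "jog_arm", "payload": {"rows": [[-0.4, [0, 0, 0], 0], [-0.2, [0, 0, 0], 0], [-0.1, [0, 0, 0], 0], [-0.1, [0, 0, 0], 0], [-0.1, [0, 0, 0], 0]]}}

```text
time: 6.65
tool_pos: [497.7, -166.9, 17.8]
tool_rot: [-0.0, 0.049, 0.999, 0.0]
contact_force: [-0.0, 0.2, -0.3]
width: 0.453
gripper_force: 0.0
```

Call:
{"api": "jog_arm", "payload": {"rows": [[-0.1, [0, 0, -0.015], 0], [-0.1, [0, 0, -0.025], 0], [-0.1, [0, 0, -0.03], 0], [-0.1, [0, 0.02, -0.01], -0.05], [-0.1, [0, 0.036, 0], -0.05]]}}

```text
time: 7.07
tool_pos: [505.9, -114.3, 102.2]
tool_rot: [0.005, 0.0, 1.0, -0.002]
contact_force: [0.9, 1.1, 0.1]
width: 0.455
gripper_force: 0.0
```

Call:
{"api": "jog_arm", "payload": {"rows": [[-0.1, [0, 0.036, 0], 0], [-0.1, [0, 0.036, 0], 0], [-0.1, [0, 0.036, 0], 0], [-0.1, [0, 0.036, 0], 0], [-0.1, [0, 0.036, 0], 0]]}}

```text
time: 7.48
tool_pos: [501.2, 70.4, 98.1]
tool_rot: [-0.0, -0.0, 1.0, -0.0]
contact_force: [0.9, 0.0, 0.7]
width: 0.452
gripper_force: 0.0
```

Call:
{"api": "jog_arm", "payload": {"rows": [[-0.1, [0.002, 0.036, 0], 0], [-0.1, [0.002, 0.036, 0], 0], [-0.1, [0.002, 0.036, 0], 0], [-0.1, [0.002, 0.036, 0], 0], [-0.1, [0, 0, 0], 0]]}}

```text
time: 7.9
tool_pos: [493.3, 218.4, 98.5]
tool_rot: [0.001, -0.003, 1.0, 0.002]
contact_force: [0.1, 0.1, -0.1]
width: 0.449
gripper_force: 0.0
```

```bash
cat >> h.py <<'E'
def bayframe(p,d,m):
    B={}
    for b in blobs(p,d,m,(345,170,460,240),40):
        if b[3][2]<30: B.setdefault(b[0],[]).append(back(m,*b[1],20)[:2])
    return B
E
python3 - <<'E'
from h import *
go(486,238,60)
m=viewer.camera_model("top"); p,d=viewer.snapshot("top"); np.savez("top1.npz",p=p,d=d)
for b in blobs(p,d,m,(180,170,460,240)):
    if b[3][2]>30: print(*b, back(m,*b[1],42).round(1))
for c,v in bayframe(p,d,m).items(): print(c,np.round(v,1).tolist(),np.mean(v,0).round(1))
c=cv2.resize(p[160:260,170:460],(800,276)); cv2.imwrite("pics/c3.png",c[:,:,::-1])
E
```

```text
t 7.9 pos [493.3 218.4  98.5] tilt [ 0.001  0.003 -1.   ] w 0.449 F [ 0.1  0.1 -0.1] g 0.0
tool shift mm [ 7.3 19.5 38.6] turn 0.006
red [390.1 199. ] 277 [ 515.7 -166.6   41.4] [ 512.1 -168.    35.2] [ 469. -194.] [ 545. -148.] [19.  46.4] [ 511.3 -167.    42. ]
green [262.8 208.1] 119 [484.9 131.3  43.8] [487.2 132.4  43.8] [459. 125.] [516. 140.] [40.6 46.7] [487.2 132.7  42. ]
blue [240.4 214.5] 91 [470.4 185.1  43.3] [471.6 185.2  43.5] [456. 177.] [489. 194.] [40.3 46.7] [471.6 185.5  42. ]
red [[455.9, -162.5]] [ 455.9 -162.5]
green [[526.7, -274.8], [446.2, -268.4]] [ 486.5 -271.6]
blue [[532.1, -222.5], [450.7, -213.3]] [ 491.4 -217.9]
```

View pics/c3.png

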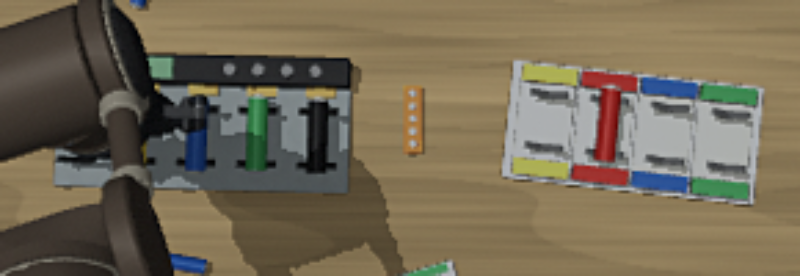

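Red lies along its bay at crop (608,123), between both red tabs. Next I check that it is centred, using the heights.

```bash
cat >> h.py <<'E'
def cellpose(p,d,m,c,box):
    P=cloud(m,d); k=masks(p)[c]&(P[...,2]>33)&(P[...,2]<55); k[:box[1]]=0;k[box[3]:]=0;k[:,:box[0]]=0;k[:,box[2]:]=0
    v,u=np.nonzero(k); q=np.array([back(m,a,b,42) for a,b in zip(u,v)])[:,:2].astype(np.float32)
    f=cv2.fitLine(q,cv2.DIST_L2,0,.01,.01).ravel(); e=f[:2]*np.sign(f[0]); s=(q-f[2:])@e
    return (f[2:]+e*(s.min()+s.max())/2).round(1),np.ptp(s).round(1),np.arctan2(e[1],e[0]).round(3),len(q)
E
python3 - <<'E'
from h import *
m=viewer.camera_model("top"); z=np.load("top0.npz"); p,d=z["p"],z["d"]
for c in("red","yellow","green","blue"): print(c,cellpose(p,d,m,c,(185,185,298,232)))
z=np.load("top1.npz"); print("placed",cellpose(z["p"],z["d"],m,"red",(350,180,450,235)))
# white module outline corners
for z in("top0.npz",):
    z=np.load(z); P=cloud(m,z["d"]); k=((z["p"].min(-1)>100)).astype(np.uint8); k[:,:345]=0;k[:,455:]=0;k[:170]=0;k[245:]=0
    for c,q in masks(z["p"]).items(): k[:,345:455]|=(q[:,345:455]&(np.arange(400)[:,None]>170)&(np.arange(400)[:,None]<245)).astype(np.uint8)
    r=cv2.minAreaRect(np.argwhere(k)[:,::-1].astype(np.float32)); print(r,back(m,*r[0],12),[back(m,*a,12)[:2].round() for a in cv2.boxPoints(r)])
E
```

```text
red (array([486.1, 288.8], dtype=float32), np.float32(61.7), np.float32(0.008), 167)
yellow (array([487.7, 236.2], dtype=float32), np.float32(59.6), np.float32(-0.01), 141)
green (array([486.3, 133. ], dtype=float32), np.float32(59.2), np.float32(0.006), 112)
blue (array([485.9, 185.3], dtype=float32), np.float32(59.6), np.float32(-0.025), 172)
placed (array([ 498.2, -166.7], dtype=float32), np.float32(60.1), np.float32(-0.103), 178)
((399.0938720703125, 207.17100524902344), (91.71604919433594, 43.589500427246094), 6.4588165283203125) [ 494.23348074 -192.26267989   12.        ] [array([453., -77.]), array([558., -89.]), array([ 535., -307.]), array([ 431., -295.])]
```

Red is within about 1.5 mm of centre and at the right angle (-0.10). Next is yellow at (486,238).

Call:
{"api": "jog_arm", "payload": {"rows": [[-0.1, [0.007, 0.019, 0.01], 0], [-0.1, [0, 0, 0.025], 0], [-0.1, [0, 0, 0], 0], [-0.1, [0, 0, 0], 0], [-0.1, [0, 0, 0], 0]]}}

```text
time: 8.37
tool_pos: [486.7, 230.7, 63.4]
tool_rot: [-0.0, 0.0, 1.0, -0.0]
contact_force: [0.5, -0.7, -0.2]
width: 0.453
gripper_force: 0.0
```

```bash
python3 - <<'E'
from h import *
go(486,237.5,19.5)
E
```

```text
t 8.37 pos [486.7 230.7  63.4] tilt [-0.001 -0.001 -1.   ] w 0.453 F [ 0.5 -0.7 -0.2] g 0.0
tool shift mm [ 0.7  6.9 43.9] turn -0.0
```

Call:
{"api": "jog_arm", "payload": {"rows": [[-0.1, [0.001, 0.007, 0], 0], [-0.1, [0, 0, 0.02], 0], [-0.1, [0, 0, 0.016], 0], [-0.1, [0, 0, 0.008], 0], [-0.1, [0, 0, 0], 0]]}}

```text
time: 8.78
tool_pos: [484.5, 238.2, 18.3]
tool_rot: [-0.001, -0.0, 1.0, -0.0]
contact_force: [-0.1, 0.5, 0.2]
width: 0.449
gripper_force: 0.0
```

Call:
{"api": "jog_arm", "payload": {"rows": [[-0.3, [0, 0, 0], 0], [-0.5, [0, 0, 0], 0], [-0.8, [0, 0, 0], 0], [-0.8, [0, 0, 0], 0], [-0.8, [0, 0, 0], 0]]}}

```text
time: 9.2
tool_pos: [486.5, 237.7, 20.6]
tool_rot: [0.001, -0.001, 1.0, -0.001]
contact_force: [0.6, -5.5, 2.1]
width: 0.195
gripper_force: 38.9
```

```bash
python3 - <<'E'
from h import *
go(486,238,19.5)
E
```

```text
t 9.2 pos [486.5 237.7  20.6] tilt [ 0.002 -0.002 -1.   ] w 0.195 F [ 0.6 -5.5  2.1] g 38.9
tool shift mm [0.5 0.3 1.1] turn 0.002
```

Call:
{"api": "jog_arm", "payload": {"rows": [[-0.8, [0, 0, -0.01], 0], [-0.8, [0, 0, -0.02], 0], [-0.8, [0, 0, -0.03], 0], [-0.8, [0, -0.02, -0.01], 0], [-0.8, [-0.003, -0.036, 0], 0]]}}

```text
time: 9.62
tool_pos: [492.8, 186.2, 94.7]
tool_rot: [0.005, -0.003, 1.0, 0.002]
contact_force: [0.8, -0.8, -0.5]
width: 0.191
gripper_force: 39.1
```

Call:
{"api": "jog_arm", "payload": {"rows": [[-0.8, [-0.003, -0.036, 0], 0], [-0.8, [-0.003, -0.036, 0], 0], [-0.8, [-0.003, -0.036, 0], 0], [-0.8, [-0.003, -0.036, 0], 0], [-0.8, [0, -0.036, 0], 0]]}}

```text
time: 10.03
tool_pos: [502.2, 1.3, 91.1]
tool_rot: [0.002, -0.001, 1.0, 0.0]
contact_force: [0.6, 0.1, -1.1]
width: 0.192
gripper_force: 39.1
```

Call:
{"api": "jog_arm", "payload": {"rows": [[-0.8, [0, -0.036, 0], 0], [-0.8, [0, -0.036, 0], 0], [-0.8, [0, -0.036, 0], 0], [-0.8, [0, -0.008, 0], 0.05], [-0.8, [0, 0, 0], 0.05]]}}

```text
time: 10.45
tool_pos: [502.3, -116.4, 91.1]
tool_rot: [0.002, 0.053, 0.999, -0.001]
contact_force: [-0.4, -0.1, -0.2]
width: 0.193
gripper_force: 39.1
```

Call:
{"api": "jog_arm", "payload": {"rows": [[-0.8, [0, 0, 0.02], 0], [-0.8, [0, 0, 0.01], 0], [-0.8, [0, 0, 0], 0], [-0.8, [0, 0, 0], 0], [-0.8, [0, 0, 0], 0]]}}

```text
time: 10.87
tool_pos: [501.3, -112.9, 59.8]
tool_rot: [0.0, 0.049, 0.999, -0.0]
contact_force: [-0.7, 0.1, -0.4]
width: 0.198
gripper_force: 39.1
```

```bash
python3 - <<'E'
from h import *
go(501.6,-114.6,22,-.1)
viewer.snapshot("top")
go(501.6,-114.6,22,-.1)
E
```

```text
t 10.87 pos [ 501.3 -112.9   59.8] tilt [ 0.001 -0.    -1.   ] w 0.198 F [-0.7  0.1 -0.4] g 39.1
tool shift mm [-0.4 -1.7 37.8] turn 0.002
t 10.92 pos [ 501.6 -113.    60.1] tilt [ 0.001 -0.    -1.   ] w 0.195 F [-0.2 -0.2 -0. ] g 39.1
tool shift mm [-0.1 -1.6 38.1] turn 0.002
```

Call:
{"api": "jog_arm", "payload": {"rows": [[-0.8, [0, -0.0016, 0.015], 0], [-0.8, [0, 0, 0.015], 0], [-0.8, [0, 0, 0.007], 0], [-0.8, [0, 0, 0.001], 0], [-0.8, [0, 0, 0], 0]]}}

```text
time: 11.33
tool_pos: [500.9, -114.7, 21.5]
tool_rot: [-0.0, 0.049, 0.999, 0.0]
contact_force: [-0.0, -0.3, -0.6]
width: 0.195
gripper_force: 39.1
```

Call:
{"api": "jog_arm", "payload": {"rows": [[-0.8, [0, 0, 0.001], 0], [-0.8, [0, 0, 0], 0], [-0.8, [0, 0, 0], 0], [-0.8, [0, 0, 0], 0], [-0.8, [0, 0, 0], 0]]}}

```text
time: 11.75
tool_pos: [501.4, -115.0, 20.8]
tool_rot: [0.001, 0.049, 0.999, -0.0]
contact_force: [0.5, -0.8, 0.5]
width: 0.195
gripper_force: 39.2
```

Call:
{"api": "jog_arm", "payload": {"rows": [[-0.8, [0, 0, 0.001], 0], [-0.8, [0, 0, 0], 0], [-0.8, [0, 0, 0], 0], [-0.8, [0, 0, 0], 0], [-0.8, [0, 0, 0], 0]]}}

```text
time: 12.17
tool_pos: [501.4, -115.2, 20.5]
tool_rot: [0.0, 0.049, 0.999, -0.0]
contact_force: [-2.4, -0.2, 8.1]
width: 0.197
gripper_force: 39.9
```

Contact (8 N), and the height matches the grasp. Releasing, then on to green at (486,134).

Call:
{"api": "jog_arm", "payload": {"rows": [[-0.4, [0, 0, 0], 0], [-0.2, [0, 0, 0], 0], [-0.1, [0, 0, 0], 0], [-0.1, [0, 0, 0], 0], [-0.1, [0, 0, 0], 0]]}}

```text
time: 12.58
tool_pos: [500.4, -114.6, 19.0]
tool_rot: [-0.0, 0.049, 0.999, 0.0]
contact_force: [0.8, 0.0, -0.4]
width: 0.448
gripper_force: 0.0
```

Call:
{"api": "jog_arm", "payload": {"rows": [[-0.1, [0, 0, -0.015], 0], [-0.1, [0, 0, -0.025], 0], [-0.1, [0, 0, -0.03], 0], [-0.1, [0, 0.02, -0.01], -0.05], [-0.1, [0, 0.036, 0], -0.05]]}}

```text
time: 13.0
tool_pos: [508.4, -61.5, 103.1]
tool_rot: [0.004, 0.0, 1.0, -0.001]
contact_force: [1.5, 0.2, -1.4]
width: 0.449
gripper_force: 0.0
```

Call:
{"api": "jog_arm", "payload": {"rows": [[-0.1, [0.003, 0.036, 0], 0], [-0.1, [0.003, 0.036, 0], 0], [-0.1, [0.003, 0.036, 0], 0], [-0.1, [0.003, 0.036, 0], 0], [-0.1, [0.003, 0.036, 0], 0]]}}

```text
time: 13.42
tool_pos: [488.7, 122.7, 99.2]
tool_rot: [-0.0, -0.0, 1.0, 0.0]
contact_force: [1.4, 0.1, -0.7]
width: 0.45
gripper_force: 0.0
```

Call:
{"api": "jog_arm", "payload": {"rows": [[-0.1, [0, 0.013, 0], 0], [-0.1, [0, 0, 0.02], 0], [-0.1, [0, 0, 0.01], 0], [-0.1, [0, 0, 0], 0], [-0.1, [0, 0, 0], 0]]}}

```text
time: 13.83
tool_pos: [488.0, 133.4, 68.2]
tool_rot: [-0.002, -0.0, 1.0, -0.0]
contact_force: [0.5, 1.2, -0.2]
width: 0.451
gripper_force: 0.0
```

```bash
python3 - <<'E'
from h import *
m=viewer.camera_model("top"); p,d=viewer.snapshot("top")
go(486.2,133.8,19.8)
print(cellpose(p,d,m,"yellow",(350,170,450,235)))
c=cv2.resize(p[160:260,170:460],(800,276)); cv2.imwrite("pics/c4.png",c[:,:,::-1])
E
```

```text
t 13.88 pos [488.9 133.4  68.9] tilt [-0.001 -0.    -1.   ] w 0.446 F [ 0.6 -0.8 -0.3] g 0.0
tool shift mm [ 2.6  0.4 49.1] turn 0.0
(array([ 503.2, -115.7], dtype=float32), np.float32(59.7), np.float32(-0.102), 127)
```

View pics/c4.png

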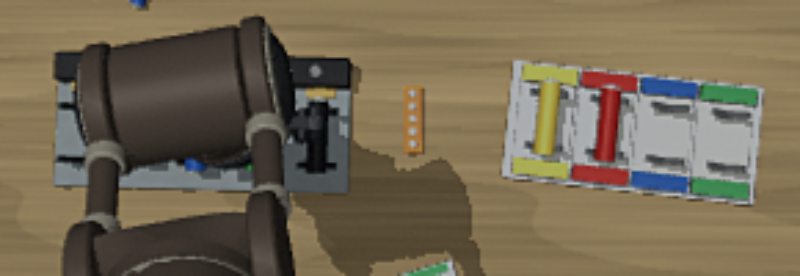

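Yellow lies in the yellow bay at crop (546,118), with red beside it at (608,123). Going down on green.

Call:
{"api": "jog_arm", "payload": {"rows": [[-0.1, [0.0025, 0.0005, 0.015], 0], [-0.1, [0, 0, 0.02], 0], [-0.1, [0, 0, 0.01], 0], [-0.1, [0, 0, 0.004], 0], [-0.1, [0, 0, 0], 0]]}}

```text
time: 14.3
tool_pos: [486.1, 133.9, 19.6]
tool_rot: [-0.001, -0.0, 1.0, -0.0]
contact_force: [-0.1, -0.2, -0.2]
width: 0.449
gripper_force: 0.0
```

Call:
{"api": "jog_arm", "payload": {"rows": [[-0.3, [0, 0, 0], 0], [-0.5, [0, 0, 0], 0], [-0.8, [0, 0, 0], 0], [-0.8, [0, 0, 0], 0], [-0.8, [0, 0, 0], 0]]}}

```text
time: 14.72
tool_pos: [487.8, 133.6, 21.4]
tool_rot: [0.001, -0.001, 1.0, -0.001]
contact_force: [-0.1, -5.5, 3.2]
width: 0.191
gripper_force: 38.9
```

```bash
python3 - <<'E'
from h import *
go(486.2,133.8,19.8)
E
```

```text
t 14.72 pos [487.8 133.6  21.4] tilt [ 0.002 -0.001 -1.   ] w 0.191 F [-0.1 -5.5  3.2] g 38.9
tool shift mm [1.6 0.2 1.6] turn 0.002
```

Call:
{"api": "jog_arm", "payload": {"rows": [[-0.8, [0, 0, -0.01], 0], [-0.8, [0, 0, -0.02], 0], [-0.8, [0, 0, -0.03], 0], [-0.8, [0, -0.02, -0.01], 0], [-0.8, [0, -0.036, 0], 0]]}}

```text
time: 15.13
tool_pos: [490.9, 81.0, 95.0]
tool_rot: [0.005, -0.003, 1.0, 0.001]
contact_force: [1.4, -0.8, -0.6]
width: 0.194
gripper_force: 39.1
```

Call:
{"api": "jog_arm", "payload": {"rows": [[-0.8, [0, -0.036, 0], 0], [-0.8, [0, -0.036, 0], 0], [-0.8, [0, -0.036, 0], 0], [-0.8, [0, -0.036, 0], 0], [-0.8, [0, -0.036, 0], 0]]}}

```text
time: 15.55
tool_pos: [487.4, -102.7, 91.4]
tool_rot: [0.001, -0.001, 1.0, 0.0]
contact_force: [0.8, 1.3, -1.7]
width: 0.188
gripper_force: 39.1
```

Call:
{"api": "jog_arm", "payload": {"rows": [[-0.8, [0, -0.036, 0], 0], [-0.8, [0, -0.036, 0], 0], [-0.8, [0, -0.036, 0], 0], [-0.8, [0, -0.036, 0], 0], [-0.8, [0, -0.024, 0], 0.05]]}}

```text
time: 15.97
tool_pos: [488.0, -272.7, 91.7]
tool_rot: [0.001, 0.026, 1.0, -0.001]
contact_force: [1.5, -0.7, -1.0]
width: 0.196
gripper_force: 39.1
```

Call:
{"api": "jog_arm", "payload": {"rows": [[-0.8, [0, 0, 0.02], 0.05], [-0.8, [0, 0, 0.01], 0], [-0.8, [0, 0, 0], 0], [-0.8, [0, 0, 0], 0], [-0.8, [0, 0, 0], 0]]}}

```text
time: 16.38
tool_pos: [487.3, -268.4, 60.5]
tool_rot: [-0.0, 0.048, 0.999, 0.0]
contact_force: [-0.0, -1.1, -1.3]
width: 0.195
gripper_force: 39.1
```

```bash
python3 - <<'E'
from h import *
viewer.snapshot("top")
go(487,-270,22,-.1)
E
```

```text
t 16.43 pos [ 487.7 -268.6   60.9] tilt [ 0.001 -0.    -1.   ] w 0.191 F [-1.   0.2 -0.9] g 39.1
tool shift mm [ 0.6 -1.4 38.9] turn 0.003
```

Call:
{"api": "jog_arm", "payload": {"rows": [[-0.8, [0.0005, -0.0015, 0.015], 0], [-0.8, [0, 0, 0.015], 0], [-0.8, [0, 0, 0.007], 0], [-0.8, [0, 0, 0.001], 0], [-0.8, [0, 0, 0], 0]]}}

```text
time: 16.85
tool_pos: [486.8, -270.5, 22.5]
tool_rot: [-0.0, 0.049, 0.999, 0.0]
contact_force: [0.4, 0.1, 0.7]
width: 0.192
gripper_force: 39.1
```

Call:
{"api": "jog_arm", "payload": {"rows": [[-0.8, [0, 0, 0.001], 0], [-0.8, [0, 0, 0], 0], [-0.8, [0, 0, 0], 0], [-0.8, [0, 0, 0], 0], [-0.8, [0, 0, 0], 0]]}}

```text
time: 17.27
tool_pos: [487.1, -271.0, 21.9]
tool_rot: [0.001, 0.049, 0.999, -0.0]
contact_force: [0.8, 1.1, 1.2]
width: 0.198
gripper_force: 39.3
```

Call:
{"api": "jog_arm", "payload": {"rows": [[-0.8, [0, 0, 0.001], 0], [-0.8, [0, 0, 0], 0], [-0.8, [0, 0, 0], 0], [-0.8, [0, 0, 0], 0], [-0.8, [0, 0, 0], 0]]}}

```text
time: 17.68
tool_pos: [487.2, -270.8, 21.4]
tool_rot: [0.0, 0.049, 0.999, 0.0]
contact_force: [-0.0, 2.1, 6.4]
width: 0.195
gripper_force: 39.9
```

Contact (6 N). Releasing, then on to blue at (486,186), the largest blue, in the cradle.

Call:
{"api": "jog_arm", "payload": {"rows": [[-0.4, [0, 0, 0], 0], [-0.2, [0, 0, 0], 0], [-0.1, [0, 0, 0], 0], [-0.1, [0, 0, 0], 0], [-0.1, [0, 0, 0], 0]]}}

```text
time: 18.1
tool_pos: [486.4, -270.9, 20.0]
tool_rot: [-0.0, 0.049, 0.999, 0.0]
contact_force: [1.0, 0.0, 0.2]
width: 0.447
gripper_force: 0.0
```

Call:
{"api": "jog_arm", "payload": {"rows": [[-0.1, [0, 0, -0.015], 0], [-0.1, [0, 0, -0.025], 0], [-0.1, [0, 0, -0.03], 0], [-0.1, [0, 0.02, -0.01], -0.05], [-0.1, [0, 0.036, 0], -0.05]]}}

```text
time: 18.52
tool_pos: [494.3, -219.2, 104.6]
tool_rot: [0.005, 0.0, 1.0, -0.003]
contact_force: [0.6, -0.2, 0.3]
width: 0.448
gripper_force: 0.0
```

Call:
{"api": "jog_arm", "payload": {"rows": [[-0.1, [0.001, 0.036, 0], 0], [-0.1, [0.001, 0.036, 0], 0], [-0.1, [0.001, 0.036, 0], 0], [-0.1, [0.001, 0.036, 0], 0], [-0.1, [0, 0.036, 0], 0]]}}

```text
time: 18.93
tool_pos: [485.5, -33.5, 100.2]
tool_rot: [-0.0, -0.0, 1.0, -0.0]
contact_force: [-0.5, 0.3, 0.4]
width: 0.448
gripper_force: 0.0
```

Call:
{"api": "jog_arm", "payload": {"rows": [[-0.1, [0, 0.036, 0], 0], [-0.1, [0, 0.036, 0], 0], [-0.1, [0, 0.036, 0], 0], [-0.1, [0, 0.036, 0], 0], [-0.1, [0, 0.036, 0], 0]]}}

```text
time: 19.35
tool_pos: [485.5, 146.6, 100.3]
tool_rot: [0.0, -0.001, 1.0, -0.0]
contact_force: [1.5, -0.0, 0.5]
width: 0.45
gripper_force: 0.0
```

Call:
{"api": "jog_arm", "payload": {"rows": [[-0.1, [0, 0.036, 0], 0], [-0.1, [0, 0.005, 0.02], 0], [-0.1, [0, 0, 0.01], 0], [-0.1, [0, 0, 0], 0], [-0.1, [0, 0, 0], 0]]}}

```text
time: 19.77
tool_pos: [484.4, 184.8, 69.1]
tool_rot: [-0.002, -0.0, 1.0, -0.001]
contact_force: [0.7, -0.4, 0.1]
width: 0.453
gripper_force: 0.0
```

```bash
python3 - <<'E'
from h import *
m=viewer.camera_model("top"); p,d=viewer.snapshot("top")
go(486,186,20.5)
for c in("red","yellow","green"): print(c,cellpose(p,d,m,c,(350,170,450,240)))
c=cv2.resize(p[160:260,170:460],(800,276)); cv2.imwrite("pics/c5.png",c[:,:,::-1])
E
```

```text
t 19.82 pos [485.3 184.8  69.8] tilt [-0.002 -0.001 -1.   ] w 0.453 F [0.1 0.3 0.2] g 0.0
tool shift mm [-0.8  1.3 49.3] turn -0.0
red (array([ 498.2, -166.7], dtype=float32), np.float32(60.1), np.float32(-0.106), 177)
yellow (array([ 503.2, -115.7], dtype=float32), np.float32(59.7), np.float32(-0.104), 129)
green (array([ 486.1, -269.8], dtype=float32), np.float32(58.8), np.float32(-0.119), 116)
```

View pics/c5.png

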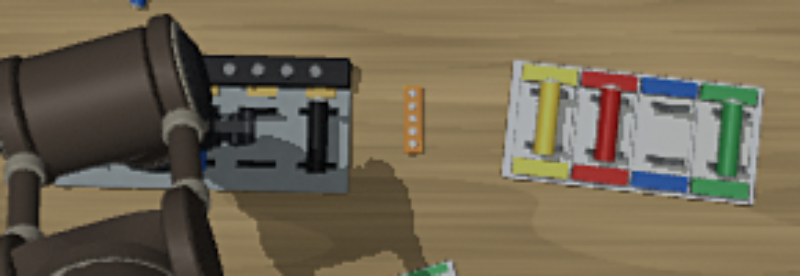

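Green lies in the green bay at crop (731,138) and is centred. The blue bay at (665,130) is free. Going down on blue.

Call:
{"api": "jog_arm", "payload": {"rows": [[-0.1, [-0.001, 0.0013, 0.015], 0], [-0.1, [0, 0, 0.02], 0], [-0.1, [0, 0, 0.01], 0], [-0.1, [0, 0, 0.0045], 0], [-0.1, [0, 0, 0], 0]]}}

```text
time: 20.23
tool_pos: [486.1, 186.2, 20.0]
tool_rot: [-0.001, 0.0, 1.0, -0.0]
contact_force: [-0.6, 0.7, 0.1]
width: 0.453
gripper_force: 0.0
```

Call:
{"api": "jog_arm", "payload": {"rows": [[-0.3, [0, 0, 0], 0], [-0.5, [0, 0, 0], 0], [-0.8, [0, 0, 0], 0], [-0.8, [0, 0, 0], 0], [-0.8, [0, 0, 0], 0]]}}

```text
time: 20.65
tool_pos: [487.7, 185.7, 22.0]
tool_rot: [0.001, -0.001, 1.0, -0.001]
contact_force: [0.4, -7.3, 3.2]
width: 0.192
gripper_force: 38.9
```

```bash
python3 - <<'E'
from h import *
go(486,186,20)
E
```

```text
t 20.65 pos [487.7 185.7  22. ] tilt [ 0.001 -0.003 -1.   ] w 0.192 F [ 0.4 -7.3  3.2] g 38.9
tool shift mm [1.7 0.3 2. ] turn 0.003
```

Call:
{"api": "jog_arm", "payload": {"rows": [[-0.8, [0, 0, -0.01], 0], [-0.8, [0, 0, -0.02], 0], [-0.8, [0, 0, -0.03], 0], [-0.8, [0, -0.02, -0.01], 0], [-0.8, [0, -0.036, 0], 0]]}}

```text
time: 21.07
tool_pos: [491.5, 134.1, 96.0]
tool_rot: [0.006, -0.003, 1.0, 0.002]
contact_force: [0.6, -0.5, -1.2]
width: 0.192
gripper_force: 39.1
```

Call:
{"api": "jog_arm", "payload": {"rows": [[-0.8, [-0.001, -0.036, 0], 0], [-0.8, [-0.001, -0.036, 0], 0], [-0.8, [-0.001, -0.036, 0], 0], [-0.8, [-0.001, -0.036, 0], 0], [-0.8, [0, -0.036, 0], 0]]}}

```text
time: 21.48
tool_pos: [491.9, -50.2, 92.3]
tool_rot: [0.001, -0.001, 1.0, -0.0]
contact_force: [0.8, -0.2, -0.5]
width: 0.192
gripper_force: 39.1
```

Call:
{"api": "jog_arm", "payload": {"rows": [[-0.8, [0, -0.036, 0], 0], [-0.8, [0, -0.036, 0], 0], [-0.8, [0, -0.036, 0], 0], [-0.8, [0, -0.036, 0], 0], [-0.8, [0, -0.024, 0], 0.05]]}}

```text
time: 21.9
tool_pos: [492.2, -220.1, 92.5]
tool_rot: [0.002, 0.025, 1.0, -0.001]
contact_force: [1.0, 0.0, -0.0]
width: 0.194
gripper_force: 39.1
```

Call:
{"api": "jog_arm", "payload": {"rows": [[-0.8, [0, 0, 0.02], 0.05], [-0.8, [0, 0, 0.01], 0], [-0.8, [0, 0, 0], 0], [-0.8, [0, 0, 0], 0], [-0.8, [0, 0, 0], 0]]}}

```text
time: 22.32
tool_pos: [491.5, -215.8, 61.2]
tool_rot: [0.0, 0.048, 0.999, 0.0]
contact_force: [0.2, 0.6, 0.1]
width: 0.193
gripper_force: 39.1
```

```bash
python3 - <<'E'
from h import *
viewer.snapshot("top")
go(492.2,-218.3,23,-.1)
E
```

```text
t 22.37 pos [ 491.8 -215.9   61.4] tilt [ 0.001 -0.    -1.   ] w 0.192 F [ 0.5  0.5 -1.2] g 39.1
tool shift mm [-0.6 -2.3 38.4] turn 0.003
```

Call:
{"api": "jog_arm", "payload": {"rows": [[-0.8, [-0.0005, -0.0023, 0.015], 0], [-0.8, [0, 0, 0.015], 0], [-0.8, [0, 0, 0.007], 0], [-0.8, [0, 0, 0.001], 0], [-0.8, [0, 0, 0], 0]]}}

```text
time: 22.78
tool_pos: [491.7, -218.6, 23.0]
tool_rot: [-0.0, 0.049, 0.999, 0.0]
contact_force: [0.3, -0.0, -1.2]
width: 0.198
gripper_force: 39.1
```

Call:
{"api": "jog_arm", "payload": {"rows": [[-0.8, [0, 0, 0.001], 0], [-0.8, [0, 0, 0], 0], [-0.8, [0, 0, 0], 0], [-0.8, [0, 0, 0], 0], [-0.8, [0, 0, 0], 0]]}}

```text
time: 23.2
tool_pos: [492.0, -219.1, 22.3]
tool_rot: [0.0, 0.049, 0.999, -0.0]
contact_force: [0.7, 0.0, 1.2]
width: 0.191
gripper_force: 39.2
```

Call:
{"api": "jog_arm", "payload": {"rows": [[-0.8, [0, 0, 0.001], 0], [-0.8, [0, 0, 0], 0], [-0.8, [0, 0, 0], 0], [-0.8, [0, 0, 0], 0], [-0.8, [0, 0, 0], 0]]}}

```text
time: 23.62
tool_pos: [492.2, -219.0, 21.9]
tool_rot: [0.0, 0.049, 0.999, 0.0]
contact_force: [-1.5, 3.1, 6.4]
width: 0.192
gripper_force: 39.9
```

Contact. Releasing between the red and green cells, then withdrawing.

Call:
{"api": "jog_arm", "payload": {"rows": [[-0.4, [0, 0, 0], 0], [-0.25, [0, 0, 0], 0], [-0.15, [0, 0, 0], 0], [-0.15, [0, 0, 0], 0], [-0.15, [0, 0, 0], 0]]}}

```text
time: 24.03
tool_pos: [491.4, -219.1, 20.6]
tool_rot: [-0.0, 0.049, 0.999, 0.0]
contact_force: [-0.8, 0.2, 0.7]
width: 0.424
gripper_force: 0.0
```

Call:
{"api": "jog_arm", "payload": {"rows": [[-0.15, [0, 0, -0.015], 0], [-0.15, [0, 0, -0.025], 0], [-0.15, [0, 0, -0.03], 0], [-0.15, [0, 0.02, -0.02], 0], [-0.15, [0, 0.036, -0.01], 0]]}}

```text
time: 24.45
tool_pos: [499.9, -166.5, 124.4]
tool_rot: [0.003, 0.051, 0.999, -0.002]
contact_force: [1.1, 0.3, 0.2]
width: 0.427
gripper_force: 0.0
```

Call:
{"api": "jog_arm", "payload": {"rows": [[-0.15, [0, 0.036, 0], 0], [-0.15, [0, 0.036, 0], 0], [-0.15, [0, 0.036, 0], 0], [-0.15, [0, 0.036, 0], 0], [-0.15, [0, 0.036, 0], 0]]}}

```text
time: 24.87
tool_pos: [514.7, 17.4, 120.8]
tool_rot: [0.0, 0.05, 0.999, -0.0]
contact_force: [0.7, 0.2, 0.1]
width: 0.424
gripper_force: 0.0
```

Call:
{"api": "jog_arm", "payload": {"rows": [[-0.15, [0, 0.02, -0.03], 0], [-0.15, [0, 0, -0.02], 0], [-0.15, [0, 0, 0], 0], [-0.15, [0, 0, 0], 0], [-0.15, [0, 0, 0], 0]]}}

```text
time: 25.28
tool_pos: [516.1, 35.4, 170.1]
tool_rot: [-0.001, 0.05, 0.999, -0.0]
contact_force: [0.2, 0.5, 0.1]
width: 0.424
gripper_force: 0.0
```

```bash
python3 - <<'E'
from h import *
m=viewer.camera_model("top"); p,d=viewer.snapshot("top"); p2,_=viewer.snapshot("scene")
for c in("red","yellow","green","blue"): print(c,cellpose(p,d,m,c,(350,170,450,240)))
c=np.hstack([cv2.resize(p[160:260,330:470],(420,300)),cv2.resize(p2[130:250,200:350],(375,300))]); cv2.imwrite("pics/c6.png",c[:,:,::-1])
E
```

```text
red (array([ 498.3, -166.9], dtype=float32), np.float32(59.8), np.float32(-0.092), 173)
yellow (array([ 503.1, -115.8], dtype=float32), np.float32(59.6), np.float32(-0.095), 126)
green (array([ 486.1, -269.8], dtype=float32), np.float32(58.8), np.float32(-0.121), 115)
blue (array([ 490.5, -218.2], dtype=float32), np.float32(60.6), np.float32(-0.094), 175)
```

View pics/c6.png

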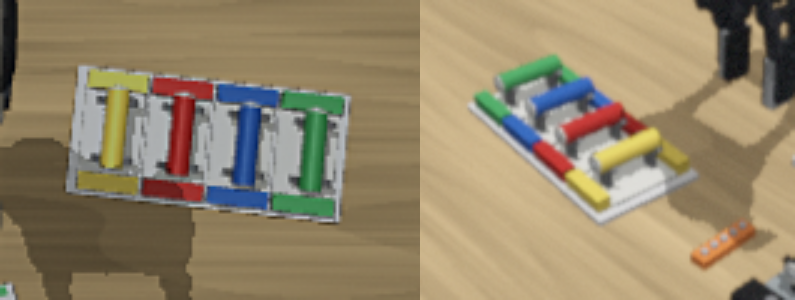

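All four cells lie level on both V supports in their matching bays (yellow at crop (115,127), red (182,134), blue (247,144), green (314,150)). They are within about 1.5 mm of centre, and the arm is clear of everything.

```bash
python3 -c "
from plant import workorder; print(workorder.finish_job())"
```

```text
the job is handed in; nothing more can be done
None
```

The red, yellow, green and blue cells were laid in their matching bays in that order, each within about 1.5 mm of centre. The black dud was left in the cradle, and the job was handed in at about 25 s.

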